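# Scan a rack of blood tubes under the swing-arm reader

## Robot

A 6-joint arm with a two-finger parallel gripper is mounted at the origin on the work surface. World frame = base frame: x ahead of the robot, y to its left, z up, the work surface at z = 0. Lengths are in m, angles in rad, forces in N, time in s.
With the tool pointing down it reaches from about 0.25 to 0.775 m from the base axis. Payload 4 kg.
Tool frame: the origin (TCP) lies at the very end of the fingers, on their centre line; the grasp point (between the pads) lies 19 mm behind it; z points along the fingers, y is the line along which they close (so a half turn about z gives the same grasp; the last joint's range is limited). The gripper opens to 85 mm and grips with 20 to 120 N. Pads are 22 mm wide; open, the fingers measure 114 mm over their backs; the gripper's body (76 mm by 85 mm) begins 54 mm behind the grasp point. The pads swing forward as they close: fully open they stand 13 mm farther back than shut.
Start: joints at [-1.443, 0.087, 1.371, -0, 1.684, -0.103], TCP at [0.126, -0.535, 0.231] pointing down, gripper open.
Joint ranges: [-3.1, 3.1], [-0.76, 2.03], [0.27, 2.55], [-1.08, 4.22], [0.17, 2.65], [-2.57, 2.57]. Speed limits (rad/s): [2.79, 2.79, 3.14, 3.14, 3.14, 3.14].

## Interface

Orientations are given as a unit quaternion [x, y, z, w].
In Python, from cell import arm, snapshot, trace, landmark_of gives the robot as it stands.
- The arm moves only by the tool arm_command, never from a script. Its argument "commands" is a list of rows, each an object with "travel": the shift along the tool's x, y, z each as a share of 40 cm, from -1 to 1, a list of three; "roll": the turn about the tool's z as a share of 120 degrees, from -1 to 1; "jaw": the opening, from -1 (shut) to 1 (fully open), so that 0 is half open. A call has 1 to 5 rows; each row is the pose to reach, as a shift and turn from the pose commanded when the call began, along the tool's axes at that moment; what a row does not reach only later rows make up. A row lasts 1/8 s, in which the tool goes at most 62.5 mm and 10.7 degrees, less where a joint would pass 70% of its speed; a pose out of reach is approached as far as the arm can. A call with a number of a shift or a turn outside -1 to 1 is refused whole. A call with a gripper value outside its range is refused whole. The fingers move at their own pace and stop on an object; "force" is the grip in N (left out, the last holds). Time passes only in rows, so rows that repeat a pose let the fingers close. It gives the time, the measured TCP pose, the force, the opening and the grip force at its end, in the units of the state.
- arm.read_state(): the state, without advancing time (a new reading comes with each control period).
- snapshot(name): name is "scene" or "top"; returns a dict with "color" (480x640x3 uint8, red, green, blue), "K" (3x3 intrinsics, pixels), "camera_from_world" (4x4, takes a point from world to camera coordinates). Camera axes: x right, y down, z forward; pixel columns grow to the right and rows downward; lengths in m; the calibration is good to about 2 mm. A picture is of the moment at which its call begins. There is no depth.
- arm.hand_in(): hands the job in; it is judged then, once.
Trained networks look in a picture, given as the dict that the camera call returned (one of the last four; its "shot" number tells which), for a name from the list of things; names that differ only in an ending like _2 or _b are one class to them, and where a whole thing is asked for, a point or a joint stands for the part that bears it (a point fixed in the world has none). Each returns a list of dicts, best first, with "confidence" (0 to 1); they miss things now and then, are a little off and sometimes report something else, mostly with a low value. They report only what shows in the picture. A call takes as long as a camera call. They do not tell look-alikes from the thing itself.
- trace(picture, label): "mask" (480x640 bool, what is visible of it) and "bbox" ([centre column, centre row, width, height] in pixels, round what is visible of it).
- landmark_of(picture, label): "centre" ([column, row] in pixels: a listed point, or the origin of a listed thing).
The state is a dict: "t": time; "joint_positions": joint angles; "qvel": joint speeds; "effort": joint torques, N m; "tcp_pos": TCP position; "orientation": TCP orientation; "wrist_force": force on the tool from outside, world axes, zero at the start; "torque": the same for the moment, N m; "gripper_width": opening from 0.0 (shut) to 1.0 (fully open); "grasp_force": force on a finger pad.
Only numpy, scipy, OpenCV 4.12 (cv2) and the standard library are available. Lean on these libraries where they do the work, as an engineer would, in place of code of your own. Each camera call takes 0.05 s, during which the arm holds its last target. There are 200 camera calls.

## Task

Slide the yellow tube rack into the teal tray, fully home against the end stop, then swing the reader arm in over the rack as far as it goes. Press the green start plunger all the way down and let it spring back up, then swing the arm back out until the reader head is clear of the rack and tray. Keep the rack upright and in place, and leave the bottle, jar and tip box where they are.

Things in the scene. Friction and masses are not known exactly. Their poses are not given: they have to be found in the camera images.
- station: Fixed teal tray. Origin on the bench at the centre of the rack's home; yaw within 0.2 rad. Lane along own y, open at +y, bench as floor (no step). Guides 25 mm high, 62 mm apart from y = -77 to 65 mm, then flaring to a mouth 122 mm wide at y = 115. End stop 40 mm high, faces at y = -65 and -77 mm. Arm post at x = 110, y = -80 mm on a white foot 12 mm high.
- rack: Loose rack, 0.25 to 0.5 kg, 56 (own x) x 130 mm (own y), origin mid-underside. Flat grey end panels 72 mm high, yellow top at 72 mm. Five fixed tubes, orange caps to 112 mm, in the -y half. Starts on the bench outside the mouth, -y end to the tray, within 12 mm of the centre line and 0.2 rad askew; home: origin and axes on the station's. Push on the empty +y end panel; slides at 1 to 5 N.
- reader_arm (a joint): Reader arm's vertical hinge at point reader_hinge, rad. 0 = head centred over the rack's home, at its stop; grows counter-clockwise seen from above as the arm swings out (head towards the station's -y side); stop at 1.5. From 0.87 up the head is clear of rack and tray. Friction hinge: stays where left, takes 2 to 3 N at the head.
- reader_hinge (a point): Point on the arm's hinge axis, fixed to the station at its x = +110, y = -80 mm, 170 mm above the bench. At joint value q the peg lies 136 mm from it, in the station-frame direction 2.513 rad + q from +x towards +y.
- reader_peg (a point): Top centre of the black upright peg on the reader head, 215 mm above the bench; 18 mm in diameter, 50 mm tall, free on all sides. Push on it or on the head: white disc with teal band, 70 mm in diameter, underside at 130 mm (passes over the tubes), top at 165 mm. A white beam 26 mm wide, top at 163 mm, joins it to the post cap, top at 168 mm.
- start_box: Fixed grey box 64 x 64 x 45 mm that carries the start plunger, on the robot's side of the tray. Origin at the centre of its underside.
- plunger_top (a point): Top centre of the green plunger cap (32 mm in diameter, 10 mm thick), 71 mm above the bench when up; moves with the cap.
- plunger (a joint): Stroke of the plunger, m: 0 up, 0.014 fully down (stop). Sprung: about 3 N to start, 9 N fully down; comes up again by itself.
- reagent: Bystander: amber bottle, 56 mm in diameter, 120 mm high, loose. Origin at the centre of its underside.
- jar: Bystander: clear jar with red lid, 52 mm in diameter, 65 mm high, loose. Origin at the centre of its underside.
- tip_box: Bystander: blue box with white lid, 70 (own x) x 90 (own y) x 55 mm high, loose. Origin at the centre of its underside.
Things that resemble listed ones, but are neither listed nor needed, are in the scene too. Leave any purple look-alike of the start_box alone.

How it is judged:
On the way, in this order (a step that is already met when the one before it is completed fails the run):
1. rack fully home in the tray (y of rack in the frame of station between -0.006 and 0.006 m and x of rack in the frame of station between -0.006 and 0.006 m and angle between the y axis of rack and the y axis of station, either way round below 0.06 rad and angle between rack's own z axis and vertical below 0.06 rad), for 0.2 s.
2. reader arm swung in over the rack to its stop, rack still home (all of step 1 and value of joint reader_arm below 0.08 rad), for 0.2 s.
3. plunger pressed fully down with the arm over the rack (all of step 2 and value of joint plunger above 0.0115 m), for 0.05 s.
At the end, for the whole second after the job is handed in: Rack upright in the tray within 6 mm of home and square to it within 0.06 rad; reader arm swung out beyond 0.87 rad and still; plunger sprung back up (within 3 mm); the rack at rest (all of step 1 and value of joint reader_arm above 0.87 rad and value of joint plunger below 0.003 m and linear speed of rack below 0.01 m/s and velocity of joint reader_arm between -0.05 and 0.05 rad/s); the robot touches nothing.
It fails at once if the rack is tipped (over 0.3 rad) (angle between rack's own z axis and vertical above 0.3 rad).
It fails at once if the bottle is moved over 30 mm or tipped (distance of reagent from where it was at the start of the episode above 0.03 m or angle between reagent's own z axis and vertical above 0.5 rad).
It fails at once if the jar is moved over 30 mm or tipped (distance of jar from where it was at the start of the episode above 0.03 m or angle between jar's own z axis and vertical above 0.5 rad).
It fails at once if the tip box is moved over 30 mm or tipped (distance of tip_box from where it was at the start of the episode above 0.03 m or angle between tip_box's own z axis and vertical above 0.5 rad).
It also fails if it takes over 72 s, if anything falls off the work surface, if the arm or the gripper's body presses on something with over 40 N, if the wrist force passes 120 N, or if a joint passes its speed limit or range.

## Working session

There is one attempt and no reset: what is moved stays moved. The work goes in short steps, Python scripts to look and compute and a tool call to move; the robot and the scene stay as the last step left them, time stands still between calls to the robot, and variables do not carry over. Pictures are saved under pics/ and viewed, at most 10 in all, crops included, and the job is handed in when it is done.

Besides the shell and the picture viewer there is one more tool, called after ">>>" as a command line: name --argument value ..., lists and objects as JSON in quotes. arm_command: Moves the arm, as the interface text tells. Its arguments: {"type":"object","properties":{"commands":{"type":"array"},"force":{"type":"number"}},"required":["commands"]}

```bash
mkdir -p pics; ls; cat > h.py <<'E'
import numpy as np, cv2
from cell import arm, snapshot, trace, landmark_of
def P(s): return s["K"]@s["camera_from_world"][:3]
def px(s,X):
    q=P(s)@np.append(X,1); return q[:2]/q[2]
def onz(s,uv,z):
    M=P(s); A=np.c_[M[:,0],M[:,1],-np.array([uv[0],uv[1],1.])]
    return np.linalg.solve(A,-(M[:,2]*z+M[:,3]))[:2]
def tri(a,ua,b,ub):
    X=cv2.triangulatePoints(P(a),P(b),np.array(ua,float).reshape(2,1),np.array(ub,float).reshape(2,1))
    return (X[:3]/X[3]).ravel()
E
python3 - <<'E'
from h import *
s={n:snapshot(n) for n in("scene","top")}
for n in s: cv2.imwrite(f"pics/{n}0.png",s[n]["color"][:,:,::-1])
for l in["station","rack","reader_hinge","reader_peg","start_box","plunger_top","reagent","jar","tip_box"]:
    r={n:landmark_of(s[n],l) for n in s}
    print(l,{n:[(np.round(d["centre"]).tolist(),round(d["confidence"],2)) for d in r[n][:3]] for n in r})
    if r["scene"] and r["top"]: print("   tri",tri(s["scene"],r["scene"][0]["centre"],s["top"],r["top"][0]["centre"]).round(4))
for n in s: print(n,np.linalg.inv(s[n]["camera_from_world"])[:3,3])
E
```

```text
pics
station {'scene': [([358.0, 321.0], 0.86)], 'top': [([310.0, 209.0], 0.83)]}
   tri [0.5701 0.0212 0.0065]
rack {'scene': [([456.0, 290.0], 0.68), ([503.0, 353.0], 0.18)], 'top': [([224.0, 208.0], 0.84)]}
   tri [0.581  0.2185 0.0035]
reader_hinge {'scene': [([347.0, 316.0], 0.93)], 'top': [([351.0, 144.0], 0.66)]}
   tri [ 0.6757 -0.0634  0.1751]
reader_peg {'scene': [([266.0, 256.0], 0.75)], 'top': [([393.0, 199.0], 0.79)]}
   tri [ 0.5604 -0.1348  0.2159]
start_box {'scene': [([255.0, 351.0], 0.84), ([309.0, 246.0], 0.8), ([330.0, 286.0], 0.62)], 'top': [([234.0, 337.0], 0.97), ([314.0, 256.0], 0.84), ([397.0, 226.0], 0.83)]}
   tri [ 0.2262  0.137  -0.5158]
plunger_top {'scene': [([250.0, 318.0], 0.86), ([328.0, 261.0], 0.7), ([365.0, 186.0], 0.63)], 'top': [([306.0, 312.0], 0.57), ([230.0, 346.0], 0.52), ([318.0, 255.0], 0.43)]}
   tri [ 0.3249 -0.0183 -0.2012]
reagent {'scene': [([244.0, 295.0], 0.8)], 'top': []}
jar {'scene': [([503.0, 351.0], 0.82), ([267.0, 254.0], 0.44)], 'top': [([230.0, 141.0], 0.59)]}
   tri [0.7298 0.2005 0.0058]
tip_box {'scene': [([385.0, 246.0], 0.6)], 'top': [([246.0, 282.0], 0.77)]}
   tri [0.4125 0.1694 0.0048]
scene [ 1.01118675 -0.26467286  0.62810962]
top [0.39270492 0.01427046 1.32187854]
```

View pics/scene0.png

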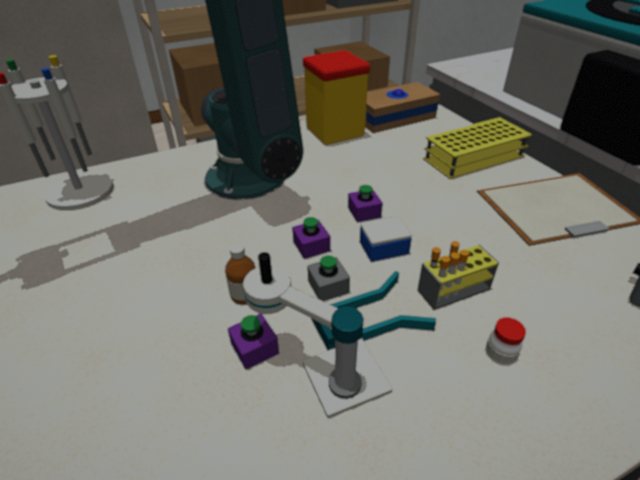

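View pics/top0.png

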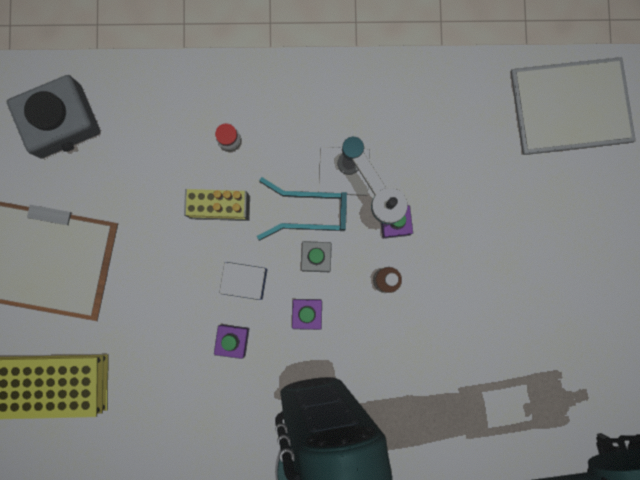

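The top view shows the rack at (216,204), the tray at (310,211) with its mouth on the left, the peg at (392,202) and the true grey start box at (316,256). The bottle is at (388,279), the tip box at (243,281) and the jar at (228,136). The purple boxes are decoys. I'll refine the poses by colour next.

```bash
python3 - <<'E'
from h import *
from scipy.optimize import minimize
s={n:snapshot(n) for n in("scene","top")}; t=s["top"]; c=s["scene"]
hsv={n:cv2.cvtColor(s[n]["color"],cv2.COLOR_RGB2HSV) for n in s}
def blobs(n,lo,hi,roi):
    m=cv2.inRange(hsv[n],lo,hi); k=np.zeros_like(m); x0,x1,y0,y1=roi; k[y0:y1,x0:x1]=m[y0:y1,x0:x1]; return k
# rack top
m=blobs("top",(20,80,80),(35,255,255),(170,265,170,240))
m|=blobs("top",(5,120,80),(20,255,255),(170,265,170,240))
p=np.argwhere(m)[:,::-1]; w=np.array([onz(t,q,.072) for q in p],np.float32)
print("rack rect",cv2.minAreaRect((w*1000)))
# plunger
g=blobs("top",(40,80,40),(80,255,255),(295,335,238,275)); g2=blobs("scene",(40,80,40),(80,255,255),(310,345,250,280))
a=np.argwhere(g)[:,::-1].mean(0); b=np.argwhere(g2)[:,::-1].mean(0)
print("plunger",a,b,onz(t,a,.071),onz(c,b,.069),tri(c,b,t,a))
# station: fit guide tops, thickness free
tm=blobs("top",(82,60,40),(100,255,255),(250,352,170,245)); print(tm.astype(bool).sum())
tw=np.zeros((480,640),np.uint8)
tb=(tm>0).astype(np.float32)
def loss(v,dbg=False):
    x,y,a,th=v; R=np.array([[np.cos(a),-np.sin(a)],[np.sin(a),np.cos(a)]]); im=np.zeros((480*4,640*4),np.uint8)
    def poly(L,z):
        q=np.array([px(t,np.append(R@np.array(u)+[x,y],z)) for u in L]); 
        cv2.fillPoly(im,[np.round(((q+.5)*4-.5)*16).astype(int)],255,shift=4)
    for sg in(1,-1):
        poly([(sg*31,-77),(sg*31,65),(sg*(31+th*1e3),65),(sg*(31+th*1e3),-77)] and [(sg*.031,-.077),(sg*.031,.065),(sg*.061,.115),(sg*(.061+th),.115),(sg*(.031+th),.065),(sg*(.031+th),-.077)],.025)
    poly([(-.031-th,-.065),(.031+th,-.065),(.031+th,-.077),(-.031-th,-.077)],.04)
    r=cv2.resize(im,(640,480),interpolation=cv2.INTER_AREA)/255.
    return np.abs(r-tb).sum()
best=min((minimize(loss,[.57,.0212,a0,.008],method="Nelder-Mead",options=dict(initial_simplex=np.array([.57,.0212,a0,.008])+np.vstack([np.zeros(4),np.diag([.008,.008,.06,.004])]),xatol=1e-5,fatol=.05)) for a0 in(-.08,-.03,.02)),key=lambda r:r.fun)
print("station",best.x,best.fun)
x,y,a,_=best.x; R=np.array([[np.cos(a),-np.sin(a)],[np.sin(a),np.cos(a)]])
print("hinge",R@[.11,-.08]+[x,y])
A=landmark_of(c,"reader_peg")[0]["centre"];B=landmark_of(t,"reader_peg")[0]["centre"];pg=tri(c,A,t,B)
h=R@[.11,-.08]+[x,y]; d=pg[:2]-h; print("peg",pg,"r",np.hypot(*d),"q",(np.arctan2(d[1],d[0])-a-2.513)%(2*np.pi))
for n,z,uv in(("bottle",.12,(392,279)),("jar",.065,(227,134)),("tip",.055,(243,280))): print(n,onz(t,uv,z))
for k in(0,.4,.9,1.1,1.4):
    e=2.513+k+a; print(k,h+.136*np.array([np.cos(e),np.sin(e)]))
st=arm.read_state(); print(st["tcp_pos"],st["orientation"],st["t"],st["gripper_width"],st["wrist_force"])
from scipy.spatial.transform import Rotation as Ro
print(Ro.from_quat(st["orientation"]).as_matrix().round(3))
E
```

```text
rack rect ((577.9390869140625, 222.33621215820312), (123.0385513305664, 58.8135986328125), 87.252685546875)
plunger [315.85294118 255.44117647] [328.08474576 262.07909605] [0.46424124 0.01178099] [0.46678953 0.01004816] [0.46442233 0.01160511 0.06643313]
1005
station [ 0.56701509  0.02107448 -0.05577293  0.01001119] 142.68235294117648
hinge [ 0.67238453 -0.06493297]
peg [ 0.55685425 -0.13787399  0.21605728] r 0.1366295683849553 q 1.2475242181603434
bottle [ 0.41070002 -0.14165977]
jar [0.72947043 0.19784694]
tip [0.41574328 0.16762123]
0 [0.56700897 0.02104372]
0.4 [ 0.54184631 -0.02677837]
0.9 [ 0.53953418 -0.09403251]
1.1 [ 0.54796352 -0.11984575]
1.4 [ 0.56974844 -0.15416207]
[ 0.12580444 -0.53544126  0.23132055] [9.93349523e-01 1.15137847e-01 5.05155717e-06 3.01828436e-05] 1.2 1.00143612958368 [-0.33196682  1.11896888  0.29375014]
[[ 0.973  0.229  0.   ]
 [ 0.229 -0.973 -0.   ]
 [ 0.     0.    -1.   ]]
```

>>> arm_command --commands '[{"travel": [0.5,-0.57,0],"roll": 0,"jaw": -0.4},{"travel": [0.5,-0.57,0],"roll": 0,"jaw": -0.4},{"travel": [0.5,-0.57,0],"roll": 0,"jaw": -0.4},{"travel": [0.5,-0.57,0],"roll": 0,"jaw": -0.4},{"travel": [0.5,-0.57,0],"roll": 0,"jaw": -0.4}]'

```text
t: 1.82
tcp_pos: [0.269, -0.2658, 0.2316]
orientation: [0.993, 0.115, 0.0, 0.0]
wrist_force: [0.4, -0.3, 0.8]
gripper_width: 0.299
grasp_force: 0.0
```

>>> arm_command --commands '[{"travel": [0.5,-0.57,0],"roll": 0,"jaw": -0.4},{"travel": [0.5,-0.57,0],"roll": 0,"jaw": -0.4},{"travel": [0.5,-0.57,0],"roll": 0,"jaw": -0.4},{"travel": [0.5,-0.57,0],"roll": 0,"jaw": -0.4},{"travel": [0.5,-0.57,0],"roll": 0,"jaw": -0.4}]'

```text
t: 2.45
tcp_pos: [0.4116, 0.0022, 0.2317]
orientation: [0.993, 0.116, 0.001, 0.0]
wrist_force: [1.7, -0.4, -0.4]
gripper_width: 0.296
grasp_force: 0.0
```

>>> arm_command --commands '[{"travel": [0.5,-0.57,0],"roll": -0.44,"jaw": -0.4},{"travel": [0.5,-0.57,0],"roll": -0.44,"jaw": -0.4},{"travel": [0.5,-0.57,0],"roll": -0.44,"jaw": -0.4},{"travel": [0.5,-0.57,0],"roll": -0.44,"jaw": -0.4},{"travel": [0.5,-0.57,0],"roll": -0.44,"jaw": -0.4}]'

```text
t: 3.08
tcp_pos: [0.5542, 0.27, 0.231]
orientation: [0.837, 0.548, 0.0, 0.0]
wrist_force: [0.1, -1.1, 0.3]
gripper_width: 0.301
grasp_force: 0.0
```

>>> arm_command --commands '[{"travel": [0.145,0.017,0],"roll": -0.17,"jaw": -0.4},{"travel": [0.145,0.017,0.1],"roll": -0.17,"jaw": -0.4},{"travel": [0.145,0.017,0.2],"roll": -0.17,"jaw": -0.4},{"travel": [0.145,0.017,0.3],"roll": -0.17,"jaw": -0.4},{"travel": [0.145,0.017,0.3],"roll": -0.17,"jaw": -0.4}]'

```text
t: 3.7
tcp_pos: [0.5805, 0.3168, 0.1061]
orientation: [0.729, 0.685, -0.005, -0.002]
wrist_force: [0.1, -0.3, 0.9]
gripper_width: 0.301
grasp_force: 0.0
```

```bash
cat >> h.py <<'E'
from scipy.spatial.transform import Rotation as Ro
def status():
    st=arm.read_state(); M=Ro.from_quat(st["orientation"]).as_matrix()
    print("t",st["t"],"tcp",st["tcp_pos"].round(4) if hasattr(st["tcp_pos"],"round") else st["tcp_pos"],"yaw x deg",np.degrees(np.arctan2(M[1,0],M[0,0])).round(2),"F",np.round(st["wrist_force"],1)); return np.array(st["tcp_pos"]),M
def go(X):  # share needed to X in tool axes
    p,M=status(); print("share",(M.T@(np.array(X)-p)/.4).round(4))
ST=np.array([.567,.0211]); YA=-.0558
def sw(x,y): c,s=np.cos(YA),np.sin(YA); return ST+[c*x-s*y,s*x+c*y]
E
python3 - <<'E'
from h import *
go([*sw(0,.297),.042])
E
```

```text
t 3.7 tcp [0.5805 0.3168 0.1061] yaw x deg 86.43 F [ 0.1 -0.3  0.9]
share [0.0034 0.0089 0.1602]
```

>>> arm_command --commands '[{"travel": [0.003,0.009,0.1],"roll": 0,"jaw": -0.4},{"travel": [0.003,0.009,0.16],"roll": 0,"jaw": -0.4},{"travel": [-0.04,0.009,0.16],"roll": 0,"jaw": -0.4},{"travel": [-0.08,0.009,0.16],"roll": 0,"jaw": -0.4},{"travel": [-0.12,0.009,0.16],"roll": 0,"jaw": -0.4}]'

```text
t: 4.32
tcp_pos: [0.5853, 0.2692, 0.0502]
orientation: [0.729, 0.684, 0.002, 0.001]
wrist_force: [-0.6, 2.2, 1.4]
gripper_width: 0.301
grasp_force: 1.4
```

```bash
python3 - <<'E'
from h import *
go([*sw(0,.076),.042])
E
```

```text
t 4.325 tcp [0.5853 0.2692 0.0502] yaw x deg 86.39 F [-0.6  2.2  1.4]
share [-0.4319 -0.008   0.0194]
```

>>> arm_command --commands '[{"travel": [-0.04,-0.002,0],"roll": 0,"jaw": -0.4},{"travel": [-0.08,-0.004,0],"roll": 0,"jaw": -0.4},{"travel": [-0.12,-0.006,0],"roll": 0,"jaw": -0.4},{"travel": [-0.16,-0.008,0],"roll": 0,"jaw": -0.4},{"travel": [-0.2,-0.008,0],"roll": 0,"jaw": -0.4}]'

```text
t: 4.95
tcp_pos: [0.5756, 0.1892, 0.0474]
orientation: [0.729, 0.685, 0.0, 0.0]
wrist_force: [1.2, 3.4, 1.8]
gripper_width: 0.301
grasp_force: 1.6
```

```bash
python3 - <<'E'
from h import *
go([*sw(0,.076),.048])
t=snapshot("top"); im=t["color"][150:300,170:420,::-1]; cv2.imwrite("pics/t1.png",cv2.resize(im,None,fx=3,fy=3))
E
```

```text
t 4.95 tcp [0.5756 0.1892 0.0474] yaw x deg 86.43 F [1.2 3.4 1.8]
share [-0.2309  0.0034 -0.0017]
```

View pics/t1.png

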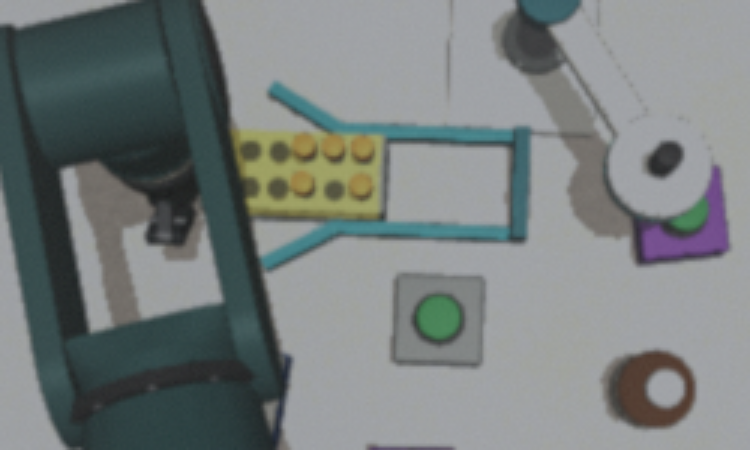

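The crop shows the rack entering the lane straight, with its leading end at crop (385,175). I'll keep pushing.

>>> arm_command --commands '[{"travel": [-0.04,0.001,0],"roll": 0,"jaw": -0.4},{"travel": [-0.08,0.002,0],"roll": 0,"jaw": -0.4},{"travel": [-0.12,0.003,0],"roll": 0,"jaw": -0.4},{"travel": [-0.16,0.003,0],"roll": 0,"jaw": -0.4},{"travel": [-0.2,0.003,0],"roll": 0,"jaw": -0.4}]'

```text
t: 5.62
tcp_pos: [0.5715, 0.1089, 0.0469]
orientation: [0.729, 0.685, -0.0, -0.0]
wrist_force: [0.5, 1.2, -0.5]
gripper_width: 0.298
grasp_force: 0.8
```

```bash
python3 - <<'E'
from h import *
go([*sw(0,.076),.048])
E
```

```text
t 5.625 tcp [0.5715 0.1089 0.0469] yaw x deg 86.42 F [ 0.5  1.2 -0.5]
share [-0.0297  0.0013 -0.0027]
```

>>> arm_command --commands '[{"travel": [-0.01,0,0],"roll": 0,"jaw": -0.4},{"travel": [-0.018,0,0],"roll": 0,"jaw": -0.4},{"travel": [-0.025,0,0],"roll": 0,"jaw": -0.4},{"travel": [-0.03,0,0],"roll": 0,"jaw": -0.4},{"travel": [-0.033,0,0],"roll": 0,"jaw": -0.4}]'

```text
t: 6.25
tcp_pos: [0.5709, 0.0974, 0.0473]
orientation: [0.729, 0.685, 0.0, -0.0]
wrist_force: [-0.0, 3.6, -0.3]
gripper_width: 0.302
grasp_force: 1.6
```

>>> arm_command --commands '[{"travel": [-0.004,0,0],"roll": 0,"jaw": -0.4},{"travel": [-0.008,0,0],"roll": 0,"jaw": -0.4},{"travel": [-0.01,0,0],"roll": 0,"jaw": -0.4},{"travel": [-0.01,0,0],"roll": 0,"jaw": -0.4}]'

```text
t: 6.75
tcp_pos: [0.5707, 0.0972, 0.0479]
orientation: [0.728, 0.685, 0.003, -0.003]
wrist_force: [-0.8, 12.5, 0.7]
gripper_width: 0.302
grasp_force: 5.7
```

>>> arm_command --commands '[{"travel": [0.06,0,0],"roll": 0,"jaw": -0.4},{"travel": [0.06,0,-0.15],"roll": 0,"jaw": -0.4},{"travel": [0.06,0,-0.3],"roll": 0,"jaw": -0.4},{"travel": [0.06,0,-0.45],"roll": 0,"jaw": -0.4},{"travel": [0.06,0,-0.6],"roll": 0,"jaw": -0.4}]'

```text
t: 7.38
tcp_pos: [0.5721, 0.1164, 0.2897]
orientation: [0.729, 0.685, -0.0, 0.001]
wrist_force: [0.5, -0.6, 0.1]
gripper_width: 0.301
grasp_force: 0.0
```

```bash
python3 - <<'E'
from h import *
status()
c=snapshot("scene"); cv2.imwrite("pics/s2.png",cv2.resize(c["color"][180:380,210:520,::-1],None,fx=2.4,fy=2.4))
for n,q in(("+",.065),("-",-.065)): print(n,[((px(c,[*sw(x,q),.072])-[210,180])*2.4).round() for x in(-.028,.028)])
E
```

```text
t 7.375 tcp [0.5721 0.1164 0.2897] yaw x deg 86.39 F [ 0.5 -0.6  0.1]
+ [array([423., 224.]), array([462., 275.])]
- [array([261., 275.]), array([293., 332.])]
```

View pics/s2.png

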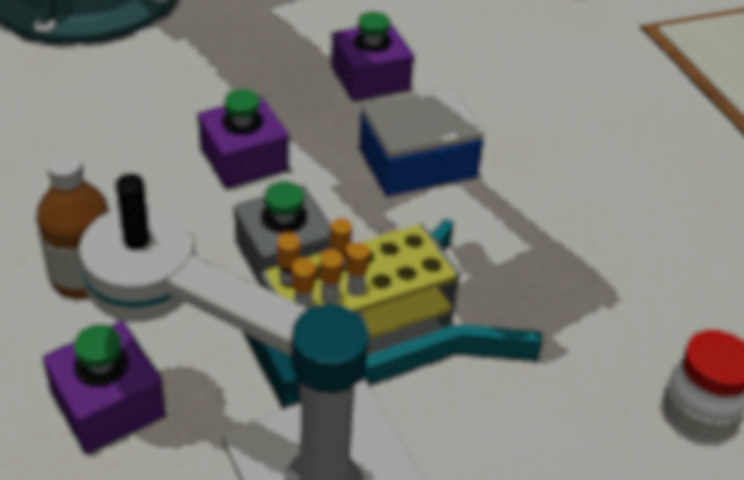

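The rack's top corners sit where they would be when home, at crop (425,226) and (457,272), within about 2 mm. The bystanders haven't moved. Next is the reader arm.

>>> arm_command --commands '[{"travel": [-0.636,0,0],"roll": 0.44,"jaw": 0.1},{"travel": [-0.636,0,0],"roll": 0.44,"jaw": 0.1},{"travel": [-0.636,0,0],"roll": 0.44,"jaw": 0.1},{"travel": [-0.636,0,0],"roll": 0.44,"jaw": 0.1},{"travel": [-0.636,0,0],"roll": 0.44,"jaw": 0.1}]'

```text
t: 8.05
tcp_pos: [0.5554, -0.1419, 0.2868]
orientation: [0.959, 0.283, -0.001, 0.001]
wrist_force: [0.5, 0.5, -0.1]
gripper_width: 0.551
grasp_force: 0.0
```

>>> arm_command --commands '[{"travel": [0,0,0],"roll": 0.28,"jaw": 0.1},{"travel": [0,0,0],"roll": 0.28,"jaw": 0.1},{"travel": [0,0,0],"roll": 0.28,"jaw": 0.1},{"travel": [0,0,0],"roll": 0.28,"jaw": 0.1}]'

```text
t: 8.55
tcp_pos: [0.5562, -0.1374, 0.2873]
orientation: [1.0, 0.0, -0.0, 0.001]
wrist_force: [-0.4, 0.4, -0.4]
gripper_width: 0.55
grasp_force: 0.0
```

```bash
python3 - <<'E'
from h import *
go([.557,-.138,.176])
E
```

```text
t 8.55 tcp [ 0.5562 -0.1374  0.2873] yaw x deg 0.05 F [-0.4  0.4 -0.4]
share [0.0021 0.0013 0.2782]
```

>>> arm_command --commands '[{"travel": [0.002,0,0.1],"roll": 0,"jaw": 0.1},{"travel": [0.002,0,0.2],"roll": 0,"jaw": 0.1},{"travel": [0.002,0,0.275],"roll": 0,"jaw": 0.1},{"travel": [0.002,0,0.275],"roll": 0,"jaw": -0.3},{"travel": [0.002,0,0.275],"roll": 0,"jaw": -0.3}]'

```text
t: 9.18
tcp_pos: [0.5579, -0.1373, 0.1789]
orientation: [1.0, 0.001, 0.001, 0.001]
wrist_force: [0.1, 0.4, 0.2]
gripper_width: 0.353
grasp_force: 0.0
```

```bash
python3 - <<'E'
from h import *
p,M=status(); h=sw(.11,-.08); h2=h
q0=(np.arctan2(*(p[:2]-h)[::-1])-YA-2.513)%(2*np.pi); print("q",q0, np.hypot(*(p[:2]-h)))
for q in np.r_[np.arange(1.1,-.01,-.125),-.03,-.06,-.09]:
    e=2.513+q+YA; X=[*(h+.136*np.array([np.cos(e),np.sin(e)])),p[2]]; print(round(q,3),(M.T@(X-p)/.4).round(3))
E
```

```text
t 9.175 tcp [ 0.5579 -0.1373  0.1789] yaw x deg 0.08 F [0.1 0.4 0.2]
q 1.248019472146538 0.13543803461598197
1.1 [-0.025 -0.044 -0.   ]
0.975 [-0.039 -0.084 -0.   ]
0.85 [-0.049 -0.125 -0.   ]
0.725 [-0.053 -0.167 -0.   ]
0.6 [-0.052 -0.21  -0.   ]
0.475 [-0.046 -0.252 -0.   ]
0.35 [-0.035 -0.293 -0.   ]
0.225 [-0.018 -0.332 -0.   ]
0.1 [ 0.003 -0.368 -0.   ]
-0.03 [ 0.03  -0.404 -0.   ]
-0.06 [ 0.037 -0.411 -0.   ]
-0.09 [ 0.044 -0.419 -0.   ]
```

>>> arm_command --commands '[{"travel": [-0.025,-0.044,0],"roll": 0,"jaw": -0.3},{"travel": [-0.039,-0.084,0],"roll": 0,"jaw": -0.3},{"travel": [-0.049,-0.125,0],"roll": 0,"jaw": -0.3},{"travel": [-0.053,-0.167,0],"roll": 0,"jaw": -0.3},{"travel": [-0.052,-0.21,0],"roll": 0,"jaw": -0.3}]'

```text
t: 9.8
tcp_pos: [0.5359, -0.0519, 0.1782]
orientation: [1.0, 0.0, 0.0, 0.0]
wrist_force: [-1.7, -4.0, 1.2]
gripper_width: 0.35
grasp_force: 1.7
```

>>> arm_command --commands '[{"travel": [0.006,-0.042,0],"roll": 0,"jaw": -0.3},{"travel": [0.017,-0.083,0],"roll": 0,"jaw": -0.3},{"travel": [0.034,-0.122,0],"roll": 0,"jaw": -0.3},{"travel": [0.055,-0.158,0],"roll": 0,"jaw": -0.3},{"travel": [0.06,-0.168,0],"roll": 0,"jaw": -0.3}]'

```text
t: 10.42
tcp_pos: [0.5611, 0.0156, 0.177]
orientation: [1.0, 0.001, 0.0, -0.0]
wrist_force: [-1.6, -2.4, -0.5]
gripper_width: 0.349
grasp_force: 1.2
```

```bash
python3 - <<'E'
from h import *
p,M=status(); h=sw(.11,-.08)
for q in(0,-.03,-.06,-.09,-.12):
    e=2.513+q+YA; X=[*(h+.136*np.array([np.cos(e),np.sin(e)])),p[2]]; print(round(q,3),(M.T@(X-p)/.4).round(3))
c=snapshot("scene");t=snapshot("top")
for s in(c,t): print([ (np.round(d["centre"],1),round(d["confidence"],2)) for d in landmark_of(s,"reader_peg")[:2]], px(s,[*sw(0,0),.215]))
E
```

```text
t 10.425 tcp [0.5611 0.0156 0.177 ] yaw x deg 0.11 F [-1.6 -2.4 -0.5]
0 [ 0.015 -0.014  0.   ]
-0.03 [ 0.021 -0.021  0.   ]
-0.06 [ 0.028 -0.029  0.   ]
-0.09 [ 0.035 -0.036  0.   ]
-0.12 [ 0.042 -0.044  0.   ]
[(array([330.8, 259.3]), 0.72), (array([357.5, 228. ]), 0.61)] [365.03773526 228.10269222]
[(array([316.8, 201.9]), 0.61)] [309.97223958 196.67403579]
```

>>> arm_command --commands '[{"travel": [0.015,-0.014,0],"roll": 0,"jaw": -0.3},{"travel": [0.024,-0.025,0],"roll": 0,"jaw": -0.3},{"travel": [0.032,-0.033,0],"roll": 0,"jaw": -0.3},{"travel": [0.032,-0.033,0],"roll": 0,"jaw": -0.3}]'

```text
t: 11.12
tcp_pos: [0.5734, 0.0275, 0.1772]
orientation: [1.0, 0.0, 0.0, 0.0]
wrist_force: [-0.5, -2.8, 0.6]
gripper_width: 0.35
grasp_force: 1.2
```

>>> arm_command --commands '[{"travel": [0.005,-0.005,0],"roll": 0,"jaw": -0.3},{"travel": [0.01,-0.01,0],"roll": 0,"jaw": -0.3},{"travel": [0.01,-0.01,0],"roll": 0,"jaw": -0.3}]'

```text
t: 11.5
tcp_pos: [0.5751, 0.0275, 0.1769]
orientation: [1.0, -0.001, -0.003, 0.004]
wrist_force: [-6.8, -12.4, 1.9]
gripper_width: 0.35
grasp_force: 6.0
```

>>> arm_command --commands '[{"travel": [-0.012,0.013,0],"roll": 0,"jaw": -0.3},{"travel": [-0.012,0.013,-0.12],"roll": 0,"jaw": -0.3},{"travel": [-0.012,0.013,-0.24],"roll": 0,"jaw": -0.3},{"travel": [-0.14,0.02,-0.24],"roll": 0,"jaw": -1},{"travel": [-0.27,0.03,-0.24],"roll": 0,"jaw": -1}]'

```text
t: 12.12
tcp_pos: [0.469, 0.0203, 0.2742]
orientation: [1.0, 0.001, 0.001, -0.001]
wrist_force: [0.2, 0.1, 0.6]
gripper_width: -0.0
grasp_force: 0.0
```

```bash
python3 - <<'E'
from h import *
go([.4645,.0116,.085])
c=snapshot("scene");t=snapshot("top")
A,B=[landmark_of(s,"reader_peg") for s in(c,t)]
print([[(np.round(d["centre"],1),round(d["confidence"],2)) for d in L[:2]] for L in(A,B)], px(c,[*sw(0,0),.215]),px(t,[*sw(0,0),.215]))
cv2.imwrite("pics/s3.png",cv2.resize(c["color"][160:380,210:520,::-1],None,fx=2.4,fy=2.4))
E
```

```text
t 12.125 tcp [0.469  0.0203 0.2742] yaw x deg 0.1 F [0.2 0.1 0.6]
share [-0.0126  0.0226  0.473 ]
[[(array([367.7, 229.5]), 0.75)], [(array([310.7, 193.3]), 0.76)]] [365.03773526 228.10269222] [309.97223958 196.67403579]
```

View pics/s3.png

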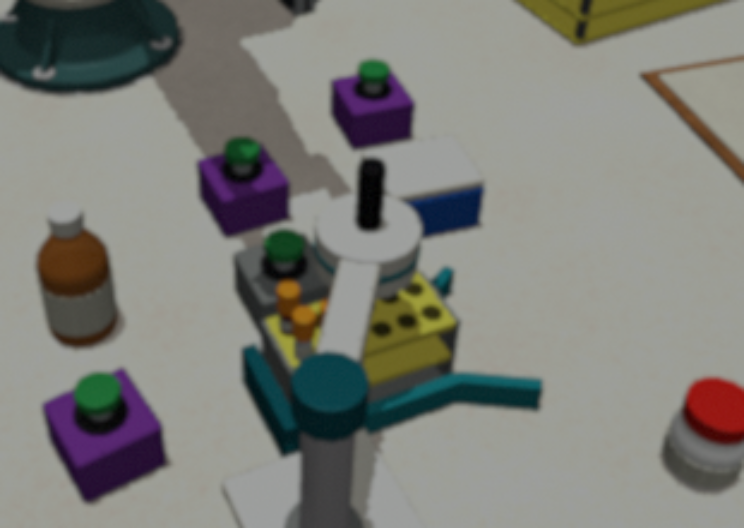

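The head is centred over the rack at its stop, with the peg at crop (370,165). The start box at (285,245) is clear. Now I'll press the plunger.

>>> arm_command --commands '[{"travel": [-0.0126,0.0226,0],"roll": 0,"jaw": -1},{"travel": [-0.0126,0.0226,0.15],"roll": 0,"jaw": -1},{"travel": [-0.0126,0.0226,0.3],"roll": 0,"jaw": -1},{"travel": [-0.0126,0.0226,0.45],"roll": 0,"jaw": -1},{"travel": [-0.0126,0.0226,0.475],"roll": 0,"jaw": -1}]'

```text
t: 12.95
tcp_pos: [0.461, 0.0105, 0.0784]
orientation: [1.0, 0.0, -0.005, -0.001]
wrist_force: [-0.1, 0.4, 0.4]
gripper_width: -0.0
grasp_force: 0.0
```

>>> arm_command --commands '[{"travel": [0,0,0.03],"roll": 0,"jaw": -1},{"travel": [0,0,0.05],"roll": 0,"jaw": -1},{"travel": [0,0,0.065],"roll": 0,"jaw": -1},{"travel": [0,0,0.065],"roll": 0,"jaw": -1}]'

```text
t: 13.45
tcp_pos: [0.4663, 0.0101, 0.0603]
orientation: [1.0, 0.0, 0.003, 0.0]
wrist_force: [-3.3, 0.4, 7.5]
gripper_width: 0.003
grasp_force: 3.6
```

>>> arm_command --commands '[{"travel": [0,0,0.007],"roll": 0,"jaw": -1},{"travel": [0,0,0.014],"roll": 0,"jaw": -1},{"travel": [0,0,0.018],"roll": 0,"jaw": -1},{"travel": [0,0,0.018],"roll": 0,"jaw": -1}]'

```text
t: 13.95
tcp_pos: [0.4666, 0.01, 0.0569]
orientation: [1.0, 0.0, 0.003, 0.001]
wrist_force: [-9.1, 0.7, 23.9]
gripper_width: -0.002
grasp_force: 11.9
```

>>> arm_command --commands '[{"travel": [0,0,-0.1],"roll": 0,"jaw": -1},{"travel": [0,0,-0.25],"roll": 0,"jaw": -1},{"travel": [0,0,-0.4],"roll": 0,"jaw": -1},{"travel": [0,0,-0.55],"roll": 0,"jaw": 0.1},{"travel": [0,0,-0.6],"roll": 0,"jaw": 0.1}]'

```text
t: 14.58
tcp_pos: [0.4661, 0.0103, 0.2972]
orientation: [1.0, 0.0, 0.006, 0.001]
wrist_force: [-0.9, -0.2, -0.8]
gripper_width: 0.423
grasp_force: 0.0
```

```bash
python3 - <<'E'
from h import *
go([.568,.0215,.178])
t=snapshot("top");c=snapshot("scene")
A,B=[landmark_of(s,"reader_peg") for s in(c,t)]
print([[(np.round(d["centre"],1),round(d["confidence"],2)) for d in L[:2]] for L in(A,B)])
cv2.imwrite("pics/s4.png",cv2.resize(c["color"][160:380,210:520,::-1],None,fx=2.4,fy=2.4))
E
```

```text
t 14.575 tcp [0.4661 0.0103 0.2972] yaw x deg 0.04 F [-0.9 -0.2 -0.8]
share [ 0.251  -0.0282  0.3013]
[[(array([366.2, 228.5]), 0.62), (array([347.5, 314.7]), 0.31)], [(array([229.3, 142.5]), 0.64), (array([311.8, 197.6]), 0.58)]]
```

View pics/s4.png

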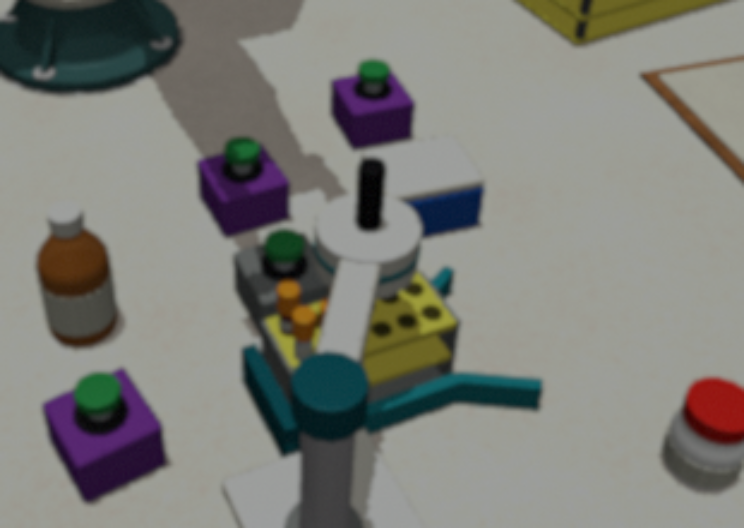

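The plunger is back up at crop (285,245), the arm is still in and the rack is in place. I'll cage the peg again and swing the arm out.

>>> arm_command --commands '[{"travel": [0.13,-0.015,0],"roll": 0,"jaw": 0.1},{"travel": [0.251,-0.028,0],"roll": 0,"jaw": 0.1},{"travel": [0.251,-0.028,0.05],"roll": 0,"jaw": 0.1},{"travel": [0.251,-0.028,0.18],"roll": 0,"jaw": 0.1},{"travel": [0.251,-0.028,0.295],"roll": 0,"jaw": 0.1}]'

```text
t: 15.4
tcp_pos: [0.5633, 0.0218, 0.1679]
orientation: [1.0, 0.0, -0.002, -0.0]
wrist_force: [0.8, -0.1, -0.7]
gripper_width: 0.55
grasp_force: 0.0
```

>>> arm_command --commands '[{"travel": [0,0,0],"roll": 0,"jaw": -0.3},{"travel": [0,0,0],"roll": 0,"jaw": -0.3}]'

```text
t: 15.65
tcp_pos: [0.5637, 0.0217, 0.1707]
orientation: [1.0, 0.0, -0.001, -0.0]
wrist_force: [0.8, 0.2, 0.1]
gripper_width: 0.349
grasp_force: 0.0
```

```bash
python3 - <<'E'
from h import *
p,M=status(); h=sw(.11,-.08)
for q in np.arange(.125,1.4,.125):
    e=2.513+q+YA; X=[*(h+.136*np.array([np.cos(e),np.sin(e)])),p[2]]; print(round(q,3),(M.T@(X-p)/.4).round(3))
E
```

```text
t 15.65 tcp [0.5637 0.0217 0.1707] yaw x deg 0.02 F [0.8 0.2 0.1]
0.125 [-0.017  0.036  0.   ]
0.25 [-0.037  0.073  0.   ]
0.375 [-0.052  0.113  0.   ]
0.5 [-0.063  0.154  0.   ]
0.625 [-0.068  0.196  0.   ]
0.75 [-0.068  0.239  0.   ]
0.875 [-0.062  0.281  0.   ]
1.0 [-0.052  0.322  0.   ]
1.125 [-0.036  0.362  0.   ]
1.25 [-0.016  0.399 -0.   ]
1.375 [ 0.009  0.433 -0.   ]
```

>>> arm_command --commands '[{"travel": [-0.017,0.036,-0.018],"roll": 0,"jaw": -0.3},{"travel": [-0.037,0.073,-0.018],"roll": 0,"jaw": -0.3},{"travel": [-0.052,0.113,-0.018],"roll": 0,"jaw": -0.3},{"travel": [-0.063,0.154,-0.018],"roll": 0,"jaw": -0.3},{"travel": [-0.068,0.196,-0.018],"roll": 0,"jaw": -0.3}]'

```text
t: 16.27
tcp_pos: [0.536, -0.0568, 0.18]
orientation: [1.0, 0.0, -0.001, -0.001]
wrist_force: [-2.1, 3.1, -0.1]
gripper_width: 0.347
grasp_force: 1.9
```

>>> arm_command --commands '[{"travel": [0,0.043,0],"roll": 0,"jaw": -0.3},{"travel": [0.006,0.085,0],"roll": 0,"jaw": -0.3},{"travel": [0.016,0.126,0],"roll": 0,"jaw": -0.3},{"travel": [0.032,0.166,0],"roll": 0,"jaw": -0.3},{"travel": [0.052,0.203,0],"roll": 0,"jaw": -0.3}]'

```text
t: 16.9
tcp_pos: [0.5587, -0.1392, 0.1792]
orientation: [1.0, 0.0, -0.0, 0.0]
wrist_force: [-2.3, 2.7, 0.2]
gripper_width: 0.352
grasp_force: 1.5
```

>>> arm_command --commands '[{"travel": [0,0,0],"roll": 0,"jaw": -0.3},{"travel": [0,0,0],"roll": 0,"jaw": 0},{"travel": [0,0,-0.1],"roll": 0,"jaw": 0},{"travel": [0,0,-0.2],"roll": 0,"jaw": 0},{"travel": [0,0,-0.3],"roll": 0,"jaw": 0}]'

```text
t: 17.52
tcp_pos: [0.5582, -0.1376, 0.3008]
orientation: [1.0, 0.001, 0.0, 0.0]
wrist_force: [0.7, -0.3, 0.5]
gripper_width: 0.497
grasp_force: 0.0
```

>>> arm_command --commands '[{"travel": [-0.15,0.1,0],"roll": 0,"jaw": 0},{"travel": [-0.3,0.2,0],"roll": 0,"jaw": 0},{"travel": [-0.4,0.4,0],"roll": 0,"jaw": 0},{"travel": [-0.4,0.4,0],"roll": 0,"jaw": 0},{"travel": [-0.4,0.4,0],"roll": 0,"jaw": 0}]'

```text
t: 18.15
tcp_pos: [0.3967, -0.3, 0.2995]
orientation: [1.0, -0.002, 0.0, 0.001]
wrist_force: [0.0, 0.9, -1.0]
gripper_width: 0.496
grasp_force: 0.0
```

```bash
python3 - <<'E'
from h import *
status()
t=snapshot("top");c=snapshot("scene")
A,B=[landmark_of(s,"reader_peg") for s in(c,t)]
if A and B:
    pg=tri(c,A[0]["centre"],t,B[0]["centre"]); d=pg[:2]-sw(.11,-.08); print(pg,np.hypot(*d),(np.arctan2(d[1],d[0])-YA-2.513)%(2*np.pi))
hs=cv2.cvtColor(t["color"],cv2.COLOR_RGB2HSV); m=np.zeros((480,640),np.uint8); m[170:240,170:360]=(cv2.inRange(hs,(5,80,80),(35,255,255)))[170:240,170:360]
w=np.array([onz(t,q,.072) for q in np.argwhere(m)[:,::-1]],np.float32)*1000; print(cv2.minAreaRect(w))
cv2.imwrite("pics/t5.png",cv2.resize(t["color"][110:320,190:430,::-1],None,fx=2.8,fy=2.8))
E
```

```text
t 18.15 tcp [ 0.3967 -0.3     0.2995] yaw x deg -0.24 F [ 0.   0.9 -1. ]
[ 0.55796713 -0.13628883  0.21520832] 0.13484157931023452 1.2422281333739509
((562.5853881835938, 21.967761993408203), (120.48967742919922, 58.15020751953125), 86.5354995727539)
```

View pics/t5.png

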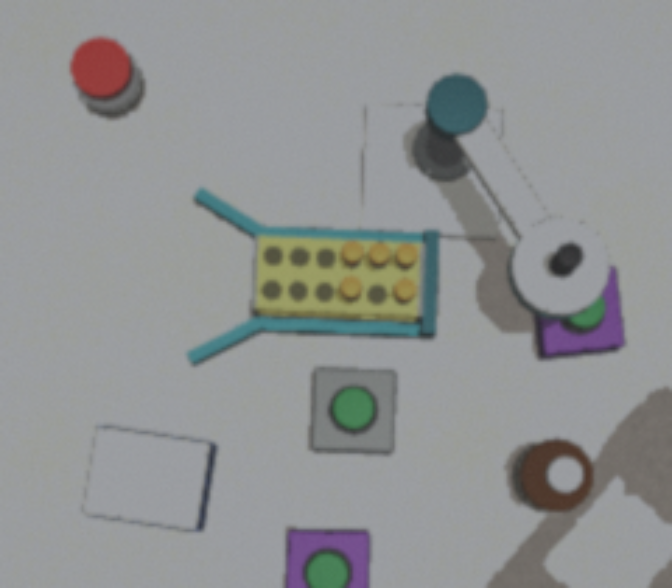

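The rack is seated against the stop (right end at crop (423,275)). The head is out at (560,265), about 1.24 rad, and the plunger is up. Nothing else has moved.

```bash
python3 -c "
from cell import arm
print(arm.hand_in())"
```

```text
the job is handed in; nothing more can be done
None
```

I handed the job in at about 18 s of the 72 s allowed: the rack is home against the end stop, the plunger was pressed fully down and came back up, the reader arm is out at about 1.24 rad, and the bottle, jar and tip box look unmoved in the last picture; no verdict was returned.

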